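Clip a leak tester onto a tilted purge nipple and hold it

ROBOT

A 7-joint arm with a two-finger parallel gripper is mounted at the origin on the work surface. World frame = base frame: x ahead of the robot, y to its left, z up, the work surface at z = 0. Lengths are in mm, angles in rad, forces in N, time in s.
With the tool pointing down it reaches from about 350 to 900 mm from the base axis. Payload 8.1 kg.
Tool frame: the origin (TCP) lies at the very end of the fingers, on their centre line; the grasp point (between the pads) lies 19 mm behind it; z points along the fingers, y is the direction in which the jaws open and shut (so a half turn about z gives the same grasp; the last joint's range is limited). The gripper opens to 92 mm and grips with 3 to 60 N. Pads are 19 mm wide; open, the fingers measure 130 mm over their backs; the gripper's body (75 mm by 190 mm) begins 47 mm behind the grasp point.
Start: joints at [1.019, 0.434, 0.025, 1.573, -0.012, 1.134, -0.075], TCP at [271.157, -563.13, 226.742] pointing down, gripper open.
Joint ranges: [-2.62, 2.62], [-0.44, 2.09], [-1.27, 1.32], [0.08, 2.57], [-1.32, 4.46], [0.12, 2], [-2.74, 2.74]. Speed limits (rad/s): [2.22, 2.22, 3.01, 3.01, 3.14, 3.14, 3.14].

INTERFACE

Orientations are given as a unit quaternion [x, y, z, w].
In Python, from plant import env, vision, order gives the robot as it stands. The module is installed in compiled form; this text tells all that it offers.
- The arm moves only by the shell command python3 -m creep 'ROWS' [FORCE]. ROWS is a JSON object of lists of equal length, an entry for each row: "grip": the gripper command: -1 is shut, 1 is fully open, values between are in proportion; "dp": the shift along the tool's x, y, z in mm, a list of three; "turn": the turn about the tool's z in rad. In form: {"grip": [grip, ...], "dp": [[x, y, z], ...], "turn": [turn, ...]}. A call has 1 to 20 rows; each row is the pose to reach, as a shift and turn from the pose commanded when the call began, along the tool's axes at that moment; what a row does not reach only later rows make up. A row lasts 1/12 s, in which the tool goes at most 41.7 mm and 7.16 degrees, less where a joint would pass 70% of its speed; a pose out of reach is approached as far as the arm can. A call with a gripper value outside its range is refused whole. The fingers move at their own pace and stop on an object; FORCE is the grip in N (left out, the last holds). Time passes only in rows, so rows that repeat a pose let the fingers close. It gives the time, the measured TCP pose, the force and the opening at its end, in the units of the state.
- env.observe(): the state, without advancing time (a new reading comes with each control period).
- vision.get_image(name): name is "side" or "top"; returns a dict with "img" (420x560x3 uint8, blue, green, red), "K" (3x3 intrinsics, pixels), "dist_coeffs" ([k1, k2, p1, p2, k3] as OpenCV has them; the pictures are not rectified), "R" (3x3) and "t" (3): a world point X has camera coordinates R X + t. Camera axes: x right, y down, z forward; pixel columns grow to the right and rows downward; lengths in mm; the calibration is good to about 2 mm. A picture is of the moment at which its call begins. There is no depth.
- order.job_done(): hands the job in, once; it reports no verdict.
The state is a dict: "t": time; "joint_pos": joint angles; "qd": joint speeds; "effort": joint torques, N m; "ee_pos": TCP position; "tcp_rot": TCP orientation; "ft_force": force on the tool from outside, world axes, zero at the start; "wrist_torque": the same for the moment, N m; "finger_gap": finger opening in mm.
Only numpy, scipy, OpenCV 4.12 (cv2) and the standard library are available. Lean on these libraries where they do the work, as an engineer would, in place of code of your own. Each camera call takes 0.05 s, during which the arm holds its last target. There are 200 camera calls.

TASK

Take the hand-held leak tester out of its stand and press its coupler squarely onto the tilted brass nipple until it snaps, then keep pushing so that the sprung collar under it is held well down, nearly to its stop. Finish while still gripping the tester and holding it pressed down against the spring: do not let go. Leave the other things on the bench where they are.

Things in the scene. Friction and masses are not known exactly. Their poses are not given: they have to be found in the camera images.
- tester: Hand-held leak tester, 104 mm long, about 0.3 kg, loose, standing mouth down in its stand. Origin: centre of the round mouth at its lower end; z runs up its long axis. Lowest 42 mm: round steel coupler sleeve, 36 mm outside; its bore narrows from 29 mm at the mouth to a 21 mm throat 4.5 to 7.5 mm in, then widens to a 28 mm chamber ending 39 mm in.
- tester_grip (a point): Grip point of the tester, 75 mm above its mouth on its axis (axes as the tester's). The grey grip body there, z 42 to 104 mm from the mouth, has flat sides: 34 mm along x, 30 mm along y; grip across y. A dial 40 mm across stands off its +x side, 22 to 36 mm from the axis.
- stand: Fixed grey stand block, 80 x 80 x 30 mm, with a 41 mm hole right through its middle in which the tester stands 30 mm deep, its mouth on the bench. Origin: centre of the underside; z up.
- nipple: Brass nipple, 16 mm thick, 42 mm long, tapered tip, on the fixed aluminium port block (74 x 64 x 36 mm). It leans 25 degrees from vertical, roughly towards the robot (the block's yaw varies). Origin: its foot, on its axis, on the face of a round 38 mm boss, 58 mm above the bench; z runs out along its axis. The tester may be turned any way about this axis.
- nipple_balls (a point): Point on the nipple's axis 31 mm from its foot, level with two sprung balls that stand out 6 mm from its sides. The coupler's throat must be pushed over them (about 10 to 15 N) and snaps past when the tester's mouth is about 18 mm from the foot. It then stays clipped even if let go, but no longer pressing the collar.
- collar (a joint): Sprung steel ring, 38 mm across, on the nipple: 0 when fully up (top face 16 mm from the nipple's foot), growing as the tester's mouth presses it towards the foot, up to 0.009 m at its stop. Its spring pushes back with 4 N at 0 and 13 N at the stop.
- vent_block: Not used here: a fixed aluminium block of the same size, with a short upright brass hose barb (12 mm across, top at 74 mm) in place of the tilted nipple. Origin: centre of the underside.
- mouse: Bystander: black computer mouse, about 105 x 60 x 31 mm. Origin: centre of the underside.
- pipette: Bystander: white hand pipette lying down, about 225 x 40 x 22 mm. Origin: on its underside near the middle.
- pen: Bystander: green and white square pen lying down, 110 x 12 x 12 mm. Origin: centre of the underside.
- jar: Bystander: small capped jar, 36 mm across, 40 mm high. Origin: centre of the underside.
- beaker: Bystander: clear plastic beaker, 56 mm across, 60 mm high. Origin: centre of the underside.
- tip_rack: Bystander: white pipette tip rack, 70 x 100 x 44 mm. Origin: centre of the underside.
- sieve: Bystander: round steel test sieve, 100 mm across, 35 mm high. Origin: centre of the underside.

How it is judged:
By the outcome, as a careful person would: the job done as asked, in the order asked, and still so for the second after the job is handed in, while the arm keeps its last pose, push and grip.
It also fails if it takes over 38 s, if anything falls off the work surface, if the arm or the gripper's body presses on something with over 40 N, if the wrist force passes 120 N, or if a joint passes its speed limit or range.

## Working session

There is one attempt and no reset: what is moved stays moved. The work goes in short steps, Python scripts to look and compute and a shell command to move; the robot and the scene stay as the last step left them, time stands still between calls to the robot, and variables do not carry over. Pictures are saved under pics/ and viewed, about 8 in all and at most 12, crops included, and the job is handed in when it is done.

```bash
mkdir -p pics; python3 - <<'E'
from plant import env,vision
import cv2
s=env.observe();print({k:s[k] for k in('t','ee_pos','tcp_rot','ft_force','finger_gap')})
for n in('side','top'):
    d=vision.get_image(n);cv2.imwrite(f'pics/{n}0.png',d['img']);print(n,d['K'],d['dist_coeffs'],d['R'],d['t'])
E
```

```text
{'t': 0.0, 'ee_pos': array([ 270.90635307, -562.66424405,  225.93804958]), 'tcp_rot': array([ 9.74933873e-01,  2.22493364e-01, -2.40057647e-04, -7.67590791e-04]), 'ft_force': array([-1.3288572 ,  0.61813026, -0.02890195]), 'finger_gap': 92.04484068847574}
side [[422.06475254   0.         272.7080335 ]
 [  0.         422.06475254 201.27536239]
 [  0.           0.           1.        ]] [-0.11434794  0.          0.          0.          0.        ] [[-8.43429582e-01 -5.37239146e-01 -8.00080944e-04]
 [-2.59486667e-01  4.08679847e-01 -8.75012830e-01]
 [ 4.70418123e-01 -7.37804095e-01 -4.84099068e-01]] [480.41775727 213.63722531 596.93113649]
top [[535.23616607   0.         282.22188285]
 [  0.         535.23616607 216.48026506]
 [  0.           0.           1.        ]] [0.00123233 0.         0.         0.         0.        ] [[-0.00859904 -0.99993531 -0.00744568]
 [-0.99801126  0.00904701 -0.06238332]
 [ 0.06244664  0.00689443 -0.99802449]] [  12.33060805  577.83111978 1298.63859118]
```

View pics/side0.png

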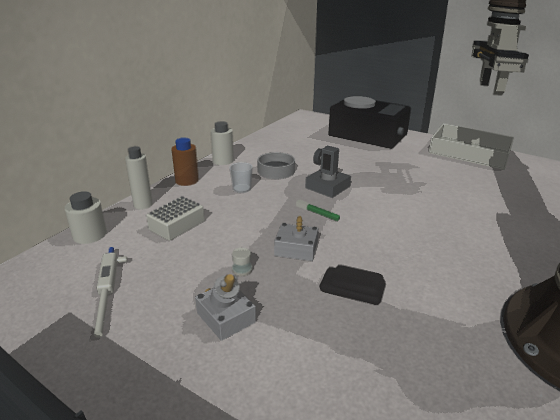

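View pics/top0.png

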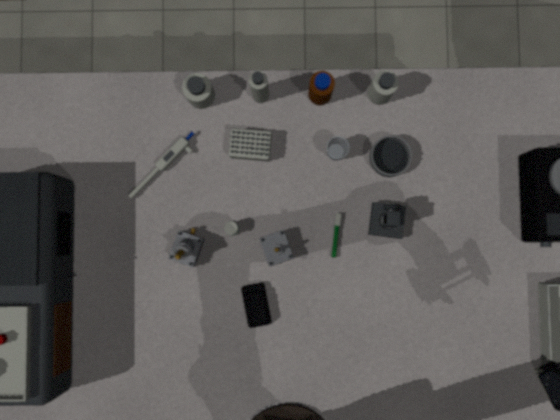

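```bash
cat > h.py <<'E'
from plant import env,vision
import numpy as np,cv2
from scipy.spatial.transform import Rotation as Rn
from scipy.optimize import least_squares
C={}
def cam(n):
    if n not in C: C[n]=vision.get_image(n)
    return C[n]
def proj(n,X):
    d=cam(n);return cv2.projectPoints(np.atleast_2d(X).astype(float),cv2.Rodrigues(d['R'])[0],d['t'],d['K'],d['dist_coeffs'])[0][:,0]
def onz(n,uv,z):
    d=cam(n);p=cv2.undistortPoints(np.array([[uv]],float),d['K'],d['dist_coeffs'])[0,0]
    o=-d['R'].T@d['t'];r=d['R'].T@np.array([p[0],p[1],1]);return o+r*(z-o[2])/r[2]
def tri(uvs,uvt):
    f=lambda X:np.r_[proj('side',X)[0]-uvs,proj('top',X)[0]-uvt]
    r=least_squares(f,[500,0,60]);return r.x,r.fun
def tile(n,u0,v0,w,h,W=400,H=300):
    return cv2.convertScaleAbs(cv2.resize(cam(n)['img'][v0:v0+h,u0:u0+w],(W,H),interpolation=cv2.INTER_CUBIC),alpha=1.4)
E
python3 - <<'E'
from h import *
a=np.vstack([np.hstack([tile('side',300,138,60,60,400,400)[:300+100],tile('side',190,267,70,70,400,400)])[:400],])
b=np.hstack([tile('top',355,195,64,48,400,300),tile('top',155,222,64,48,400,300)])
cv2.imwrite('pics/a.png',cv2.resize(np.vstack([a,b]),None,fx=.857,fy=.857,interpolation=cv2.INTER_AREA))
E
```

```text
(no output)
```

View pics/a.png

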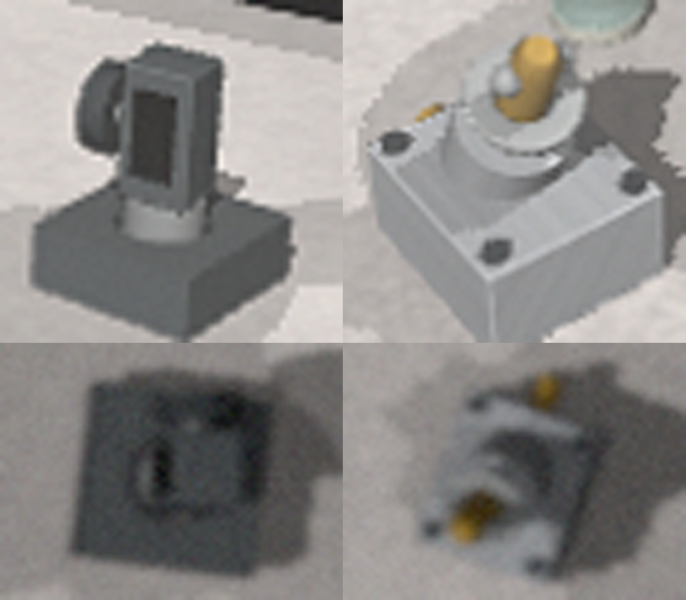

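```bash
cat > m.py <<'E'
from h import *
def px(p,s,u0,v0,ox=0,oy=0): return np.array([u0+(p[0]-ox+.5)/s-.5, v0+(p[1]-oy+.5)/s-.5])
SS=lambda x,y:('side',px((x,y),343/60,300,138)); SP=lambda x,y:('side',px((x,y),4.9,190,267,343))
TS=lambda x,y:('top',px((x,y),343/64,355,195,0,343)); TP=lambda x,y:('top',px((x,y),343/64,155,222,343,343))
def box(obs,z,hx,hy,x0):
    # obs: corner (sx,sy,z) -> px
    def f(p):
        c,s=np.cos(p[2]),np.sin(p[2]);r=[]
        for (sx,sy,zz),(n,uv) in obs: r+=list(proj(n,[p[0]+c*sx*hx-s*sy*hy,p[1]+s*sx*hx+c*sy*hy,zz])[0]-uv)
        return np.array(r)
    r=least_squares(f,x0);return r.x,r.fun.reshape(-1,2).round(1).tolist()
E
python3 - <<'E'
from m import *
for o in (TS(92,383),TS(270,402),TS(252,573),TS(73,552)): print('st',onz(*o,30)[:2].round(1))
for o in (SS(33,225),SS(188,280),SS(292,218)): print('s',onz(*o,30)[:2].round(1))
for o in (TP(475,390),TP(602,440),TP(550,580),TP(420,535)): print('pt',onz(*o,36)[:2].round(1))
for o in (SP(370,150),SP(490,272),SP(662,195)): print('ps',onz(*o,36)[:2].round(1))
for o in (SS(150,45),SS(222,58),SS(195,80),SS(125,65)): print('tst',onz(*o,104)[:2].round(1))
for o in (TS(168,430),TS(240,430),TS(240,505),TS(168,505)): print('tstop',onz(*o,104)[:2].round(1))
print('tip',tri(SP(543,47)[1],TP(467,528)[1]))
E
```

```text
st [ 610.4 -211.5]
st [ 601.  -292.2]
st [ 523.4 -282.3]
st [ 533.6 -201.5]
s [ 612.1 -215.2]
s [ 533.8 -203.7]
s [ 521.2 -281.6]
pt [545.3 257.3]
pt [522.2 199.7]
pt [459.3 223.1]
pt [480.1 281.9]
ps [544.7 261.3]
ps [479.9 282.2]
ps [456.1 228.1]
tst [ 582.7 -258.7]
tst [ 551.  -261.8]
tst [ 550.1 -233.6]
tst [ 581.5 -232.7]
tstop [ 583.4 -231.8]
tstop [ 583.1 -262.6]
tstop [ 550.9 -261.8]
tstop [ 551.2 -231.1]
tip (array([482.89260264, 248.07362109,  95.6009648 ]), array([-0.23733534, -0.01637763,  0.22400121,  0.31673632]))
```

The overview shows the tester in its stand, at side (328,175) and top (387,218). The port block with the nipple is at side (225,305) and top (185,246). The crops agree between cameras:
- **Tester axis:** about (567,-246.8), with the dial towards +x.
- **Nipple:** the tip triangulates to z 95.6 (expected 96.1). The foot is about (499.5,241.8,58) and the lean azimuth about 159.4°.

The moves can't tilt the tool, so I'll pivot the tester 25° between the pads, using the stand's rim as a lever.

```bash
cat > go.py <<'E'
# python3 go.py x y z az : dp, turn from the measured pose (az of tool x, deg)
import sys
from h import *
s=env.observe();R=Rn.from_quat(s['tcp_rot']).as_matrix()
az=np.degrees(np.arctan2(R[1,0],R[0,0]));x,y,z,a=map(float,sys.argv[1:5])
print('t',s['t'],'pos',s['ee_pos'].round(1),'az',az.round(2),'down',R[:,2].round(3),'F',s['ft_force'].round(1),'gap',round(s['finger_gap'],1))
print('dp',(R.T@(np.array([x,y,z])-s['ee_pos'])).round(1),'turn',np.radians(az-a).round(3))
E
python3 go.py 567 -246.8 150 1
```

```text
t 0.3 pos [ 271.1 -563.   226.5] az 25.71 down [-0.  0. -1.] F [-0.7  0.6 -0.2] gap 91.5
dp [ 403.8 -156.5   76.5] turn 0.431
```

```bash
python3 -m creep '{"grip":[1,1,1,1,1,1,1,1,1,1,1,1,1,1,1,1],"dp":[[404,-156.5,76.5],[404,-156.5,76.5],[404,-156.5,76.5],[404,-156.5,76.5],[404,-156.5,76.5],[404,-156.5,76.5],[404,-156.5,76.5],[404,-156.5,76.5],[404,-156.5,76.5],[404,-156.5,76.5],[404,-156.5,76.5],[404,-156.5,76.5],[404,-156.5,76.5],[404,-156.5,76.5],[404,-156.5,76.5],[404,-156.5,76.5]],"turn":[0.431,0.431,0.431,0.431,0.431,0.431,0.431,0.431,0.431,0.431,0.431,0.431,0.431,0.431,0.431,0.431]}' 20; python3 go.py 567 -246.8 56 1
```

```text
t: 1.63
ee_pos: [566.4, -248.5, 150.6]
tcp_rot: [1.0, 0.008, 0.0, 0.0]
ft_force: [-0.0, 0.3, 0.5]
finger_gap: 91.8
t 1.6333 pos [ 566.4 -248.5  150.6] az 0.87 down [ 0.    -0.001 -1.   ] F [-0.   0.3  0.5] gap 91.8
dp [ 0.6 -1.8 94.6] turn -0.002
```

```bash
python3 -m creep '{"grip":[1,1,1,1,-1,-1,-1,-1,-1,-1,-1,-1,-1,-1],"dp":[[0,-1,40],[0,-1,75],[0,-1,94],[0,-1,94],[0,-1,94],[0,-1,94],[0,-1,94],[0,-1,94],[0,-1,94],[0,-1,94],[0,-1,94],[0,-1,94],[0,-1,94],[0,-1,94]],"turn":[0,0,0,0,0,0,0,0,0,0,0,0,0,0]}' 15; python3 go.py 567 -246.8 76 1
```

```text
t: 2.8
ee_pos: [567.4, -246.3, 56.3]
tcp_rot: [1.0, 0.009, 0.0, 0.0]
ft_force: [1.3, -4.4, -3.1]
finger_gap: 30.8
t 2.8 pos [ 567.4 -246.3   56.3] az 1.01 down [ 0.    -0.001 -1.   ] F [ 1.3 -4.4 -3.1] gap 30.8
dp [ -0.4   0.5 -19.7] turn 0.0
```

```bash
python3 -m creep '{"grip":[-1,-1,-1,-1,-1,-1,-1,-1,-1,-1,-1,-1],"dp":[[0,0,-8],[0,0,-16],[0,0,-20],[0,0,-20],[-3,0,-20],[-6,0,-20],[-9,0,-20],[-12,0,-20],[-14,0,-20],[-16,0,-20],[-16,0,-20],[-16,0,-20]],"turn":[0,0,0,0,0,0,0,0,0,0,0,0]}' 15; python3 - <<'E'
from h import *
cv2.imwrite('pics/b.png',tile('side',280,118,80,80,600,600))
E
```

```text
t: 3.8
ee_pos: [552.3, -247.2, 77.0]
tcp_rot: [1.0, 0.009, 0.001, 0.001]
ft_force: [2.4, -4.7, -2.2]
finger_gap: 29.9
```

View pics/b.png

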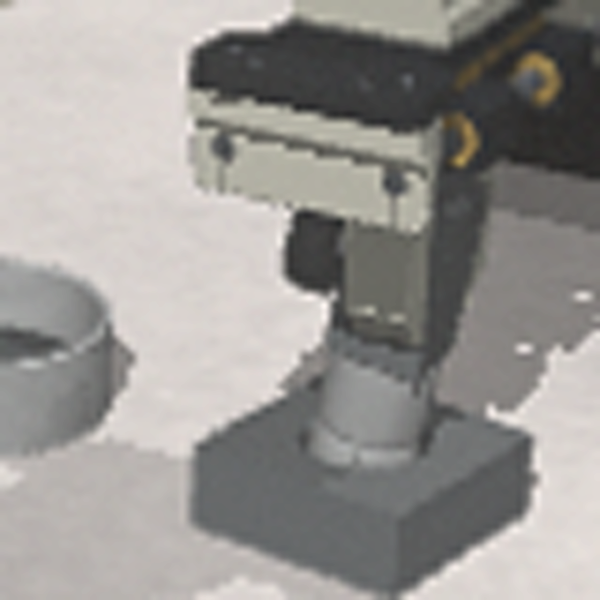

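The side crop shows the sleeve against the hole's rim at about (320,440), with the tester already tilting in the pads under light force. The pivot works, so I'm continuing to about 25°.

```bash
python3 -m creep '{"grip":[-1,-1,-1,-1,-1,-1,-1,-1],"dp":[[-3,0,0],[-6,0,0],[-9,0,0],[-12,0,0],[-14,0,0],[-16,0,0],[-16,0,0],[-16,0,0]],"turn":[0,0,0,0,0,0,0,0]}' 15;  python3 -m creep '{"grip":[-1,-1,-1,-1,-1,-1,-1,-1],"dp":[[0,0,-20],[0,0,-50],[0,0,-80],[0,0,-110],[0,0,-110],[0,0,-110],[0,0,-110],[0,0,-110]],"turn":[0,0,0,0,0,0,0,0]}' 40; python3 - <<'E'
from h import *
s=env.observe()['ee_pos'];g=s+[0,0,19];print(s)
n=lambda a:np.array([-np.sin(np.radians(a)),0,np.cos(np.radians(a))])
c=proj('side',g)[0].round().astype(int);print(c)
u0,v0=c-[40,25]
im=tile('side',u0,v0,80,70,640,560)
for a in(20,25,30):
    p=proj('side',[g,g-75*n(a)]);q=((p-[u0,v0]+.5)*8-.5).round().astype(int);cv2.line(im,q[0].tolist(),q[1].tolist(),(0,0,255) if a==25 else (0,255,0),1)
cv2.imwrite('pics/c.png',im)
E
```

```text
t: 4.52
ee_pos: [536.3, -247.1, 76.7]
tcp_rot: [1.0, 0.009, 0.001, 0.001]
ft_force: [2.9, -4.8, -4.1]
finger_gap: 30.1
t: 5.18
ee_pos: [534.1, -245.5, 184.5]
tcp_rot: [1.0, 0.009, -0.002, -0.001]
ft_force: [0.2, 0.5, -3.3]
finger_gap: 29.8
[ 534.0877845  -245.49943512  184.48789014]
[345 110]
```

View pics/c.png

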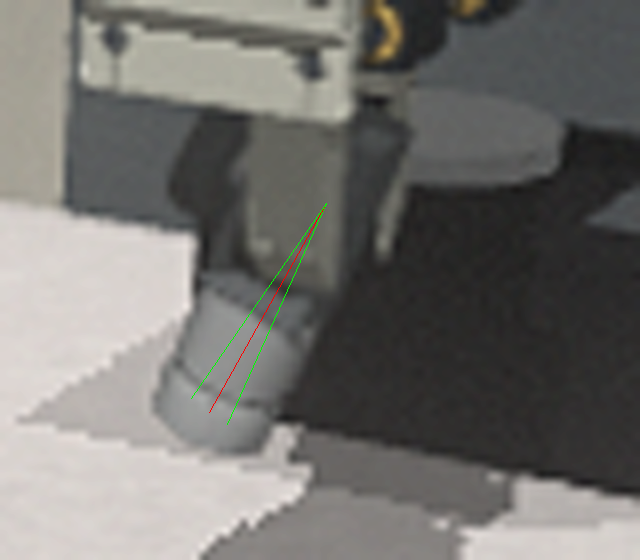

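The side crop shows a clear tilt, with the mouth centre at about (212,425), close to the 25° line at (210,412). The sleeve edges suggest slightly less tilt. I'll carry it to a hover above the nipple, nearer the camera, and measure there.

```bash
python3 go.py 448 261 185 -20.6
```

```text
t 5.2333 pos [ 534.1 -245.7  184.5] az 1.03 down [-0.003  0.001 -1.   ] F [-0.4  0.3 -2.8] gap 29.9
dp [-7.700e+01 -5.082e+02  4.000e-01] turn 0.378
```

```bash
python3 -m creep '{"grip":[-1,-1,-1,-1,-1,-1,-1,-1,-1,-1,-1,-1,-1,-1,-1,-1,-1,-1,-1],"dp":[[-3,-20,0],[-8,-50,0],[-13,-85,0],[-18,-120,0],[-24,-155,0],[-29,-190,0],[-35,-225,0],[-40,-260,0],[-45,-295,0],[-50,-330,0],[-56,-365,0],[-61,-400,0],[-66,-435,0],[-71,-465,0],[-74,-490,0],[-77,-503,0],[-77,-508,0],[-77,-508,0],[-77,-508,0]],"turn":[0.02,0.05,0.08,0.1,0.13,0.15,0.18,0.2,0.23,0.25,0.28,0.3,0.32,0.34,0.36,0.378,0.378,0.378,0.378]}' 40
cat > ov.py <<'E'
# python3 ov.py out tilt off slide : overlay tester model (tilt deg, axis offset along tool x, grip height on axis)
import sys
from h import *
def model(s,tilt,off,zg):
    R=Rn.from_quat(s['tcp_rot']).as_matrix();X,Y=R[:,0],R[:,1];g=s['ee_pos']-19*R[:,2]
    t=np.radians(tilt);Z=np.array([0,0,1.]);n=np.cos(t)*Z-np.sin(t)*X;tx=np.cos(t)*X+np.sin(t)*Z
    P=lambda x,y,z:g+(x+off)*tx+y*(-Y)+(z-zg)*n
    a=np.linspace(0,2*np.pi,40);L=[np.array([P(18*np.cos(b),18*np.sin(b),z) for b in a]) for z in(0,42)]
    L+=[np.array([P(x,y,z) for x,y in((17,15),(17,-15),(-17,-15),(-17,15),(17,15))]) for z in(42,104)]
    L.append(np.array([P(0,0,0),P(0,0,42)]));return L,n
if __name__=='__main__':
    o=sys.argv[1];tilt,off,zg=map(float,sys.argv[2:5]);s=env.observe();L,n=model(s,tilt,off,zg)
    F=np.array([499.5,241.8,58]);nn=np.array([-.3956,.1488,.9063])
    L.append(np.array([F,F+42*nn]))
    out=[]
    for cn,w,h,H in(('side',120,100,333),('top',84,70,333)):
        c=proj(cn,s['ee_pos']-[0,0,20])[0].round().astype(int);u0,v0=c-[w//2,h//2];k=5.5 if cn=='side' else 400/84*5.5*120/660*84/84
        k=660/120 if cn=='side' else 660/84/1.0
        k={'side':4.4,'top':3.2}[cn]*1.0
        W,Hh=int(w*k),int(h*k);im=tile(cn,u0,v0,w,h,W,Hh);raw=im.copy()
        for l in L:
            cv2.polylines(im,[((proj(cn,l)-[u0,v0]+.5)*k-.5).round().astype(int)],False,(0,0,255),1)
        out.append(im);print(cn,u0,v0,k,im.shape)
    b=np.zeros((440,out[1].shape[1],3),np.uint8);b[:out[1].shape[0]]=out[1]
    cv2.imwrite(o,np.hstack([out[0],b])); 
E
python3 go.py 448.1 261.1 156.8 -20.6; python3 ov.py pics/d.png 25 0 75
```

```text
t: 6.82
ee_pos: [449.3, 258.9, 185.5]
tcp_rot: [0.984, -0.179, -0.0, 0.001]
ft_force: [-1.2, -0.0, -4.1]
finger_gap: 30.0
t 6.8167 pos [449.3 258.9 185.5] az -20.64 down [-0.001 -0.001 -1.   ] F [-1.2 -0.  -4.1] gap 30.0
dp [-1.9 -1.7 28.7] turn -0.001
side 183 197 4.4 (440, 528, 3)
top 124 237 3.2 (224, 268, 3)
```

View pics/d.png

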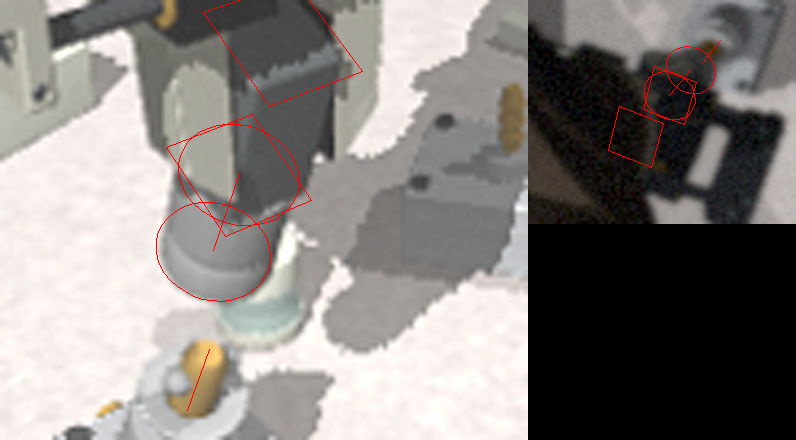

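The overlay's mouth circle fits the sleeve, spanning (156–271, 203–301). The body's visible edge, (245,85) to (235,222), looks less tilted than the 25° model. I'll take an unmarked zoom to fit it properly.

```bash
python3 - <<'E'
from h import *
cv2.imwrite('pics/e.png',cv2.convertScaleAbs(tile('side',210,190,65,75,520,600),alpha=1.5))
E
```

```text
(no output)
```

View pics/e.png

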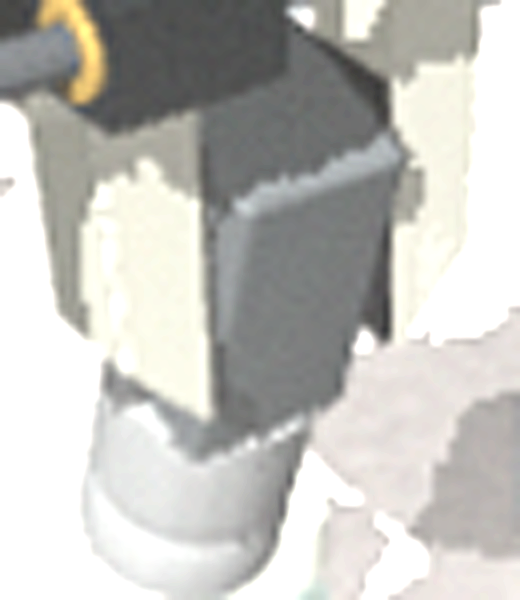

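```bash
python3 - <<'E'
from ov import *
s=env.observe();R=Rn.from_quat(s['tcp_rot']).as_matrix()
k=lambda l:(proj('side',l)-[210,190]+.5)*8-.5
def f(p,full=False):
    L,n=model(s,*p[:3]);T=k(L[3]);B=k(L[2]);m=k(L[0])
    r=np.r_[T[2]-[400,150],T[3]-[228,212],B[2]-[315,420],B[3]-[205,455],m[:,0].min()-84,m[:,0].max()-280,m[:,1].max()-597]
    return r
for x0 in([25,0,75],[15,11,75]): print(f(x0).round())
q=least_squares(f,[20,0,75],loss='soft_l1',f_scale=6);print(q.x,q.fun.round());print(f(q.x).round())
E
```

```text
[ 42.  31.  44.  33.  35.  -4. -12.  25. -17.  -4.   1.]
[-15. -51. -12. -52.  20. -35. -28.  -6. -12.   3.   4.]
[18.98217432  6.9944923  79.29242339] [  2.  -3.   5.  -3.  21.  -9. -26.  21. -18.  -5.  16.]
[  2.  -3.   5.  -3.  21.  -9. -26.  21. -18.  -5.  16.]
```

```bash
python3 - <<'E'
from ov import *
s=env.observe()
k=lambda l:(proj('side',l)-[210,190]+.5)*8-.5
def f(p):
    L,n=model(s,*p[:3]);T=k(L[3]);B=k(L[2]);m=k(L[0]);d=p[3:] if len(p)>3 else np.zeros(2)
    return np.r_[T[2]-[400,150]+d,T[3]-[228,212]+d,B[2]-[342,395]+d,B[3]-[205,455]+d,m[:,0].min()-84+d[0],m[:,0].max()-280+d[0],m[:,1].max()-597+d[1]]
q=least_squares(f,[20,0,75],loss='soft_l1',f_scale=6);print(q.x,f(q.x).round())
g=lambda p:f(np.r_[p[0],0,75,p[1:]]);q=least_squares(g,[20,0,0],loss='soft_l1',f_scale=6);print(q.x,g(q.x).round())
g=lambda p:np.r_[f(p),(p[3:])/8,p[1]*2,(p[2]-75)*2];q=least_squares(g,[20,0,75,0,0],loss='soft_l1',f_scale=6);print(q.x,g(q.x).round())
E
```

```text
[20.15379044  5.61409563 75.68921269] [ 12. -10.  14.  -9.  -1.   6. -22.  10. -17.  -3.   3.]
[ 20.42804068 -15.79866031 -23.28304278] [ 19.  -9.  20.  -8.   2.   5. -19.  10. -16.  -2.   1.]
[ 20.07429118   2.2635323   79.49448432  -5.02471994 -30.73126415] [ 15.  -8.  17.  -7.   1.   5. -19.  10. -14.  -1.   1.  -1.  -4.   5.
   9.]
```

The fit gives a tilt of about 20° with the axis shifted about 5.6 mm in the pads. The rim-lever geometry predicts the same pair independently. I'll move to just above the tip with that model and check it there. The remaining 5° can be levered on the nipple itself before the snap.

```bash
python3 go.py 452.1 259.6 149.9 -20.6; sed -i "s/out.append(im)/out.append(im if cn=='top' or len(sys.argv)<6 else im)/" ov.py
```

```text
t 7.0667 pos [449.7 258.9 186.2] az -20.74 down [ 0. -0. -1.] F [ 0.  -0.4 -4.5] gap 30.0
dp [ 2.  -1.5 36.3] turn -0.002
```

```bash
python3 -m creep '{"grip":[-1,-1,-1,-1,-1,-1,-1,-1],"dp":[[1,0,6],[2,0,14],[2,0,22],[2,0,29],[2.5,0,34],[2.5,0,35.5],[2.5,0,35.5],[2.5,0,35.5]],"turn":[0,0,0,0,0,0,0,0]}' 30; python3 go.py 452.1 259.6 149.9 -20.6; python3 ov.py pics/f.png 20 5.6 75.7
```

```text
t: 7.73
ee_pos: [451.6, 259.3, 150.7]
tcp_rot: [0.984, -0.179, -0.0, 0.0]
ft_force: [-0.5, 0.1, -3.3]
finger_gap: 29.9
t 7.7333 pos [451.6 259.3 150.7] az -20.64 down [-0. -0. -1.] F [-0.5  0.1 -3.3] gap 29.9
dp [ 0.3 -0.4  0.8] turn -0.001
side 182 218 4.4 (440, 528, 3)
top 128 236 3.2 (224, 268, 3)
```

View pics/f.png

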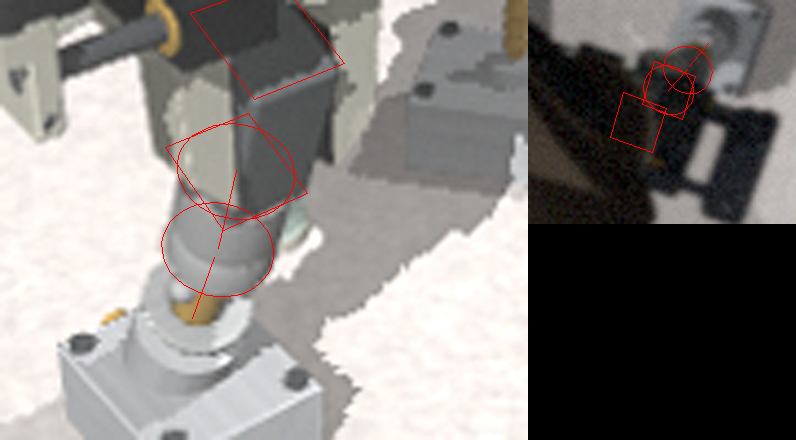

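The crop shows the mouth centred over the tip: mouth centre (217,249), tip (216,257). The body outline is within about 3 mm of the model. I'm entering along the axis to before the balls.

```bash
python3 -m creep '{"grip":[-1,-1,-1,-1,-1,-1,-1,-1],"dp":[[1.5,0,3],[3,0,6],[4.5,0,9.5],[6,0,12.5],[7,0,15],[7,0,15],[7,0,15],[7,0,15]],"turn":[0,0,0,0,0,0,0,0]}' 15; python3 go.py 458.4 257.2 135.4 -20.6
```

```text
t: 8.5
ee_pos: [458.1, 257.1, 135.6]
tcp_rot: [0.984, -0.179, -0.0, -0.0]
ft_force: [-1.0, 4.4, -2.1]
finger_gap: 29.9
t 8.5 pos [458.1 257.1 135.6] az -20.63 down [-0.  0. -1.] F [-1.   4.4 -2.1] gap 29.9
dp [ 0.2 -0.2  0.2] turn -0.0
```

```bash
python3 -m creep '{"grip":[-1,-1,-1,-1,-1,-1,-1],"dp":[[0,-1,0],[0,-2,0],[-2.5,-2,1],[-5,-2,2],[-7,-2,3],[-8.5,-2,3.6],[-8.5,-2,3.6]],"turn":[0,0,0,0,0,0,0]}' 15; python3 go.py 451 258 131.8 -20.6;python3 ov.py pics/g.png 25 7 75.7
```

```text
t: 9.08
ee_pos: [450.8, 261.6, 132.1]
tcp_rot: [0.984, -0.179, 0.0, 0.0]
ft_force: [2.1, -0.2, 0.7]
finger_gap: 29.9
t 9.0833 pos [450.8 261.6 132.1] az -20.64 down [ 0. -0. -1.] F [ 2.1 -0.2  0.7] gap 29.9
dp [1.4 3.3 0.3] turn -0.001
side 182 230 4.4 (440, 528, 3)
top 128 236 3.2 (224, 268, 3)
```

View pics/g.png

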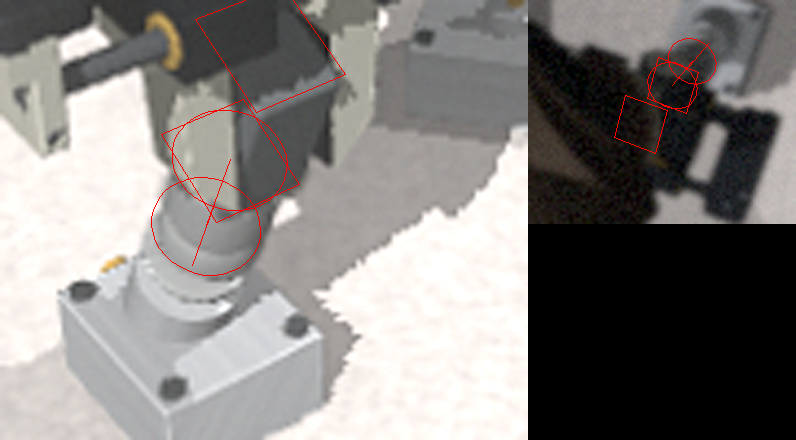

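The mouth is over the nipple, the side force is gone and only a small levering force remains. The crop shows the sleeve ending at (150–262, ~275), just above the collar. Now I'll push along the axis through the snap.

```bash
python3 -m creep '{"grip":[-1,-1,-1,-1,-1,-1,-1,-1,-1,-1],"dp":[[0,0,0],[0.8,0,1.8],[1.7,0,3.6],[2.5,0,5.4],[3.4,0,7.2],[4.2,0,9],[5.1,0,10.8],[5.9,0,12.7],[5.9,0,12.7],[5.9,0,12.7]],"turn":[0,0,0,0,0,0,0,0,0,0]}' 45; python3 go.py 460.5 256.5 111.9 -20.6
```

```text
t: 10.02
ee_pos: [456.0, 260.0, 119.5]
tcp_rot: [0.984, -0.179, -0.0, -0.0]
ft_force: [-1.7, 3.4, 1.1]
finger_gap: 29.9
t 10.0167 pos [456.  260.  119.5] az -20.61 down [-0.  0. -1.] F [-1.7  3.4  1.1] gap 29.9
dp [5.4 1.7 7.6] turn -0.0
```

```bash
python3 -m creep '{"grip":[-1,-1,-1,-1,-1],"dp":[[0.8,-0.7,1.8],[1.7,-0.7,3.6],[2.1,-0.7,4.5],[2.1,-0.7,4.5],[2.1,-0.7,4.5]],"turn":[0,0,0,0,0]}' 45; python3 go.py 460.5 256.5 111.9 -20.6;python3 ov.py pics/h.png 25 7 75.7
```

```text
t: 10.43
ee_pos: [458.1, 259.4, 114.9]
tcp_rot: [0.984, -0.179, -0.0, 0.0]
ft_force: [-3.9, 2.4, 5.6]
finger_gap: 30.3
t 10.4333 pos [458.1 259.4 114.9] az -20.63 down [-0.001 -0.    -1.   ] F [-3.9  2.4  5.6] gap 30.3
dp [3.3 1.9 3. ] turn -0.001
side 180 237 4.4 (440, 528, 3)
top 131 232 3.2 (224, 268, 3)
```

View pics/h.png

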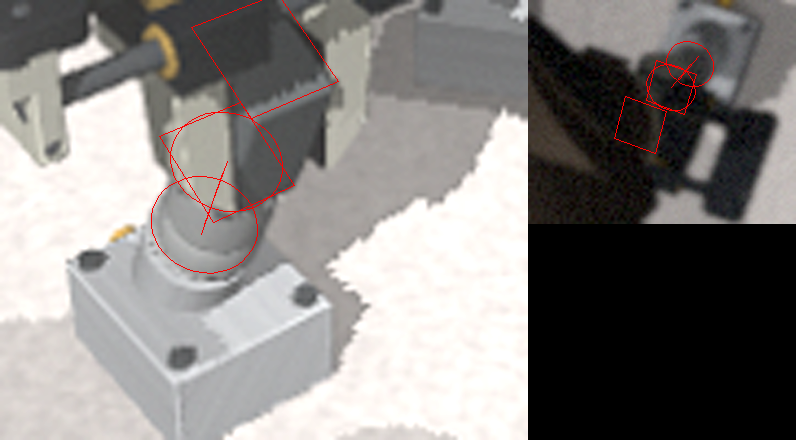

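The crop shows the mouth on the collar and the gap to the boss closing at around (200,275). Axial force is about 10 N, consistent with roughly 5–6 mm of collar travel. I'm continuing gently towards the stop.

```bash
python3 -m creep '{"grip":[-1,-1,-1],"dp":[[0.5,0,1],[0.8,0,1.8],[0.8,0,1.8]],"turn":[0,0,0]}' 45; python3 -m creep '{"grip":[-1,-1,-1],"dp":[[0.2,0,0.5],[0.4,0,0.9],[0.4,0,0.9]],"turn":[0,0,0]}' 45; python3 go.py 460.5 256.5 111.9 -20.6
```

```text
t: 10.78
ee_pos: [458.9, 259.1, 113.1]
tcp_rot: [0.984, -0.179, -0.0, 0.0]
ft_force: [-5.8, 1.6, 7.2]
finger_gap: 30.1
t: 11.03
ee_pos: [459.0, 259.1, 112.8]
tcp_rot: [0.984, -0.179, -0.0, 0.0]
ft_force: [-7.9, 1.5, 12.1]
finger_gap: 30.0
t 11.0333 pos [459.  259.1 112.8] az -20.63 down [-0.001 -0.    -1.   ] F [-7.9  1.5 12.1] gap 30.0
dp [2.3 1.9 0.9] turn -0.0
```

At the last step the force jumped for little motion, so the collar is at its stop. Before that it rose about 1 N/mm, which matches the spring, and the side force is purely the axial component. I'll ease back a touch and check the tilt.

```bash
python3 -m creep '{"grip":[-1,-1,-1,-1,-1,-1],"dp":[[-0.2,0,-0.5],[-0.5,0,-1],[-0.5,0,-1],[-0.5,0,-1],[-0.5,0,-1],[-0.5,0,-1]],"turn":[0,0,0,0,0,0]}' 45; python3 go.py 460.5 256.5 111.9 -20.6; python3 - <<'E'
from ov import *
s=env.observe();u0,v0=200,235;k=8
im=cv2.convertScaleAbs(tile('side',u0,v0,75,75,600,600),alpha=1.3);raw=im.copy()
# draw mouth-anchored models: mouth centre fixed on the nipple axis at s=7.5
F=np.array([499.5,241.8,58]);X=np.array([.936,-.352,0]);Y=np.array([.352,.936,0]);Z=np.array([0,0,1.])
for t,c in((21,(0,255,0)),(25,(0,0,255)),(29,(255,0,0))):
    a=np.radians(t);n=np.cos(a)*Z-np.sin(a)*X;tx=np.cos(a)*X+np.sin(a)*Z;M=F+7.5*(np.cos(.4363)*Z-np.sin(.4363)*X)
    P=lambda x,y,z:M+x*tx+y*Y+z*n
    b=np.linspace(0,6.29,40)
    Ls=[[P(-17,y,z) for y,z in((15,42),(15,104),(-15,104),(-15,42),(15,42))],[P(18*np.cos(q),18*np.sin(q),0) for q in b]]
    for l in Ls: cv2.polylines(im,[((proj('side',np.array(l))-[u0,v0]+.5)*k-.5).round().astype(int)],False,c,1)
cv2.imwrite('pics/i.png',im)
E
```

```text
t: 11.53
ee_pos: [458.7, 259.2, 113.4]
tcp_rot: [0.984, -0.179, -0.0, 0.0]
ft_force: [-5.5, 1.9, 7.6]
finger_gap: 29.6
t 11.5333 pos [458.7 259.2 113.4] az -20.63 down [-0.001 -0.    -1.   ] F [-5.5  1.9  7.6] gap 29.6
dp [2.7 1.9 1.5] turn -0.0
```

View pics/i.png

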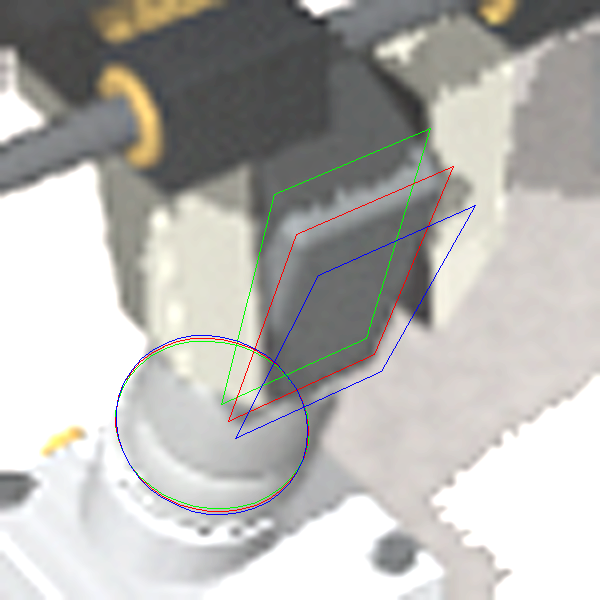

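In the last crop the visible face's top edge, about (283,230) to (440,172), lies on the 25° outline. The mouth ellipse coincides with the sleeve. Axial force is about 12.5 N, so the collar is near 8.4 of 9 mm. Handing in.

```bash
python3 -c "
from plant import env,order
print(order.job_done()); s=env.observe();print(s['t'],s['ee_pos'],s['ft_force'],s['finger_gap'])"
```

```text
the job is handed in; nothing more can be done
None
the job is handed in; nothing more can be done
```

The tester is pressed onto the tilted nipple with the collar held nearly at its stop, still gripped at 45 N. I handed the job in about 11.5 s into the 38 s allowed.

I gripped the tester in its stand and tilted it between the pads against the rim of the stand's hole. I then carried it over the nipple, levered in the last few degrees, and pushed along the nipple's axis.

**What the last checks showed:**
- **Force:** it rose about 1 N per mm like the collar's spring, then jumped at the stop, so I eased back about 0.6 mm. It then pushed back with about 12.5 N along the axis, which puts the collar near 8.4 of 9 mm.
- **Tilt:** the final image matches a tilt of about 25°, with the mouth on the collar.
- **Side force:** what remained was mostly the tilted axial push, plus a small cross-axis part.

**What disagreed or was not confirmed:**
- The first lever gave only about 20° of tilt and slid the tester about 6 mm in the pads. I corrected the tilt on the nipple.
- The overlay of the tester body stayed about 1.5 px (2–3 mm) off sideways.
- I did not see the snap itself. I inferred it from the mouth passing 18 mm from the foot and the force then dropping to about the collar's 4 N preload.
- The path avoided the other items on the bench, but I took no final overview picture to check them.

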